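# Hold the dispenser's shutter open at its mark

## Robot

A 7-joint arm with a two-finger parallel gripper is mounted at the origin on the work surface. World frame = base frame: x ahead of the robot, y to its left, z up, the work surface at z = 0. Lengths are in m, angles in rad, forces in N, time in s.
With the tool pointing down it reaches from about 0.4 to 0.875 m from the base axis. Payload 6.5 kg.
Tool frame: the origin (TCP) lies midway between the tips of the shut fingers; the grasp point (between the pads) lies 19 mm behind it; z points along the fingers, y is the line along which they close (so a half turn about z gives the same grasp; the last joint's range is limited). The gripper opens to 85 mm and grips with 20 to 120 N. Pads are 22 mm wide; open, the fingers measure 114 mm over their backs; the gripper's body (76 mm by 85 mm) begins 54 mm behind the grasp point. The pads swing forward as they close: fully open they stand 13 mm farther back than shut.
Start: joints at [-1.215, 0.536, -0.004, 1.538, 0.003, 1.067, -0.071], TCP at [0.266, 0.593, 0.192] pointing down, gripper open.
Joint ranges: [-2.7, 2.7], [-0.37, 2.16], [-1.27, 1.26], [0.24, 2.4], [-1.31, 4.45], [0.19, 1.91], [-2.76, 2.76]. Speed limits (rad/s): [2.39, 2.39, 3.14, 3.14, 3.14, 3.14, 3.14].

## Interface

Orientations are given as a rotation vector (axis times angle).
In Python, from cell import bot gives the robot as it stands.
- The arm moves only by the tool drive_tool, never from a script. Its argument "rows" is a list of rows, each an object with "xyz": the shift along the tool's x, y, z in units of 0.25 m (1.0 is 0.25 m), a list of three; "roll": the turn about the tool's z in units of 45 degrees (1.0 is 45 degrees); "claw": the opening, from 0 (shut) to 1 (fully open). A call has 1 to 5 rows; each row shifts and turns the commanded pose from where the row before left it, along the tool's axes as they then stand; what a row does not reach is not made up. A row lasts 1/12 s, in which the tool goes at most 41.7 mm and 7.16 degrees, less where a joint would pass 70% of its speed; a pose out of reach is approached as far as the arm can. A call with a number of a shift or a turn outside -1 to 1 is refused whole. A call with a gripper value outside its range is refused whole. The fingers move at their own pace and stop on an object; "grip_force" is the grip in N (left out, the last holds). Time passes only in rows, so rows that do not move let the fingers close. It gives the time, the measured TCP pose, the force, the opening and the grip force at its end, in the units of the state.
- bot.state(): the state, without advancing time (a new reading comes with each control period).
- bot.camera(name): name is "scene" or "top"; returns (picture, depth): 480x640x3 uint8, red, green, blue; 480x640 float32, m along the optical axis (not along the pixel's ray), 0 where there is no reading.
- bot.get_calibration(name): a dict with "fx", "fy", "cx", "cy" (pixels), "distortion" ([k1, k2, p1, p2, k3] as OpenCV has them; the pictures are not rectified), "rvec" (rotation vector, rad) and "tvec" (3), from world to camera coordinates, as OpenCV has them. Camera axes: x right, y down, z forward; pixel columns grow to the right and rows downward; lengths in m; the calibration is good to about 2 mm. A picture is of the moment at which its call begins. get_calibration takes no time and is no camera call.
- bot.finish_job(): hands the job in; it is judged then, once.
Trained networks look in the newest picture that a camera, given by its name, has taken for a name from the list of things; names that differ only in an ending like _2 or _b are one class to them, and where a whole thing is asked for, a point or a joint stands for the part that bears it (a point fixed in the world has none). Each returns a list of dicts, best first, with "conf" (0 to 1); they miss things now and then, are a little off and sometimes report something else, mostly with a low value. They report only what shows in the picture. A call takes as long as a camera call.
- bot.find_in(camera, target): "xyz" ([x, y, z] in m, in the coordinates of the camera as it stood for that picture, good to about 4 mm: the middle of the surface that is visible of it).
- bot.landmark_of(camera, target): "xyz" ([x, y, z] in m, in the coordinates of the camera as it stood for that picture, good to about 4 mm: a listed point, or the origin of a listed thing).
The state is a dict: "time": time; "joint_positions": joint angles; "dq": joint speeds; "effort": joint torques, N m; "ee_pos": TCP position; "eef_rot": TCP orientation; "ft_force": force on the tool from outside, world axes, zero at the start; "torque": the same for the moment, N m; "width": finger opening in m; "finger_force": force on a finger pad.
Only numpy, scipy, OpenCV 4.12 (cv2) and the standard library are available. Lean on these libraries where they do the work, as an engineer would, in place of code of your own. Each camera call takes 0.05 s, during which the arm holds its last target. There are 200 camera calls.

## Task

I want to brush out the chute of the empty dry-goods dispenser: first turn its dial until the pointer stands at the little tab clamped on its scale, then pull the spring-loaded slide out by its upright handle until its pointer is level with the rider (the small block) on the rail beside it. Finish while still gripping or hooking the handle with the gripper and keeping the slide at that mark, since it springs back if let go; leave the dial at its tab, do not shift the tab or the rider, and leave the bowl, jar and mug where they stand.

Things in the scene. Friction and masses are not known exactly. Their poses are not given: they have to be found in the camera images.
- station: Fixed countertop dispenser, white housing, pale wooden deck: 200 mm deep (x), 260 wide (y), deck top 130 mm above the worktop. Origin: centre of its footprint at worktop height; -x is its front, roughly towards the robot; z up. Dial on the deck's +y half; the -y half bridges an open bay. Clear empty hopper, 50 mm radius, on the deck at x=+45, y=-75 mm, reaching 238 mm up.
- shutter: Spring-return slide: steel blade 40 mm wide, 6 thick, out of the housing's front. Origin on its underside (112 mm up) below the handle's centre, at home at station x=-145, y=-60 mm; axes as the station's. Slides out along station -x, at most 85 mm. Spring pulls it home: 4 N at home plus 100 N/m (10 N at 60 mm), friction about 1 N; let go, it returns.
- shutter_grip (a point): Point to grip in the slide's upright dark wooden handle plate, 12 mm thick (x), 34 wide (y), 56 high; centred, 156 mm above the worktop, 18 mm below the handle's top. At home the handle's rear face is 39 mm in front of the housing. Axes as the station's.
- shutter_pointer (a point): Tip of the slide's pointer, a steel finger 5 mm wide sticking out of the blade's +y edge below the handle, ending beside the rail. At the centre of its width, 39 mm to +y of the handle's centre, same station x as the handle's centre; 118 mm above the worktop. Axes as the station's.
- rider_mark (a point): White line on top of the rider, a black rubber block 12 x 16 x 16 mm clamped on the fixed rail beside the slide (along station x, at y=-12 mm); 123 mm up, axes as the station's. It is the slide's mark: pointer and rider are level at equal station x. Starts 30 to 65 mm farther out (-x) than the pointer at home. Shifts if pushed with over 10 N.
- dial (a joint): Angle of the portion dial, rad, growing clockwise seen from above, 0 to 2.8 (stops); at 0 its pointer points to the station's -x. Turns with light friction (0.04 N m) and stays where it is left.
- dial_grip (a point): On the dial's upright axis at the height to grip, 165 mm above the worktop; at station x=-40, y=72 mm. The black dial is a disc of 26 mm radius with a grip bar on top, 14 mm thick, 44 long along the pointer line, 36 high, top 178 mm above the worktop.
- dial_pointer (a point): Just past the tip of the dial's pointer (short black finger with a white line at the disc's edge), 40 mm from the dial's axis, 138 mm above the worktop. The grip bar lies along the line from the axis to this point; a white line on the bar's top marks its pointer end.
- tab (a joint): Angle of the set tab on the dial's scale, measured as dial is (equal when the dial's pointer is at the tab). Clamped: not to be moved.
- tab_mark (a point): Inner end of the set tab, a black rubber block (14 mm radially, 8 wide, 6 high) with a white line on top, clamped on the round aluminium scale (54 mm radius, 134 mm up) around the dial. The point is 40 mm from the dial's axis on the tab's centre line; tab top 140 mm above the worktop.
- bowl: White bowl, 84 mm across, 50 mm high, standing in the bay under the slide's side of the station. Origin: centre of its underside. Bystander.
- jar: Spice jar, 48 mm across, 95 mm high, black cap, standing beside the station's +y side. Origin: centre of its underside. Bystander.
- mug: Terracotta-coloured mug, 76 mm across, 85 mm high, handle at its +y, standing beside the station's -y side. Origin: centre of its underside. Bystander.

How it is judged:
On the way, in this order (a step that is already met when the one before it is completed fails the run):
1. the dial's pointer is at the tab while the slide is still home (horizontal distance between dial_pointer and tab_mark below 0.005 m and x of shutter_pointer in the frame of station above -0.15 m), for 0.2 s.
2. the slide is pulled out by the gripper to the rider (x of shutter_pointer in the frame of rider_mark between -0.005 and 0.005 m and contact force between the fingers and shutter above 2 N), for 0.2 s.
At the end, for the whole second after the job is handed in: The gripper still holds the slide (finger force on it above 2 N), the slide's pointer is within 5 mm of the rider's line along the slide's travel and at rest (below 10 mm/s), and the dial's pointer is within 5 mm (0.12 rad) of the tab (all of step 2 and horizontal distance between dial_pointer and tab_mark below 0.005 m and linear speed of shutter below 0.01 m/s); the arm keeps its last pose, push and grip.
It fails at once if the bowl is pushed away (more than 30 mm) or tipped over (distance of bowl from where it was at the start of the episode above 0.03 m or angle between bowl's own z axis and vertical above 0.5 rad).
It fails at once if the jar is pushed away (more than 30 mm) or tipped over (distance of jar from where it was at the start of the episode above 0.03 m or angle between jar's own z axis and vertical above 0.5 rad).
It fails at once if the mug is pushed away (more than 30 mm) or tipped over (distance of mug from where it was at the start of the episode above 0.03 m or angle between mug's own z axis and vertical above 0.5 rad).
It fails at once if the rider is shifted on its rail (more than 3 mm) (distance of rider_mark from where it was at the start of the episode above 0.003 m).
It fails at once if the set tab is shifted on the scale (more than 3 mm) (distance of tab_mark from where it was at the start of the episode above 0.003 m).
It also fails if it takes over 51 s, if anything falls off the work surface, if the arm or the gripper's body presses on something with over 40 N, if the wrist force passes 120 N, or if a joint passes its speed limit or range.

## Working session

There is one attempt and no reset: what is moved stays moved. The work goes in short steps, Python scripts to look and compute and a tool call to move; the robot and the scene stay as the last step left them, time stands still between calls to the robot, and variables do not carry over. Pictures are saved under pics/ and viewed, at most 10 in all, crops included, and the job is handed in when it is done.

Besides the shell and the picture viewer there is one more tool, called as name([rows], argument=value, ...), one row to a line, values as JSON. drive_tool: Moves the arm, as the interface text tells. Its arguments: {"type":"object","properties":{"rows":{"type":"array","items":{"type":"object","properties":{"xyz":{"type":"array","items":{"type":"number","minimum":-1,"maximum":1}},"roll":{"type":"number","minimum":-1,"maximum":1},"claw":{"type":"number"}}}},"grip_force":{"type":"number"}},"required":["rows"]}

```bash
mkdir -p pics; cat > h.py <<'E'
import numpy as np, cv2
from scipy.spatial.transform import Rotation as R
from cell import bot
def T(cam):
    c=bot.get_calibration(cam); Rm=cv2.Rodrigues(np.array(c['rvec'],float))[0]; return c,Rm,np.array(c['tvec'],float).ravel()
def w(cam,p):
    c,Rm,t=T(cam); return Rm.T@(np.array(p)-t)
def px(cam,P):
    c,Rm,t=T(cam); K=np.array([[c['fx'],0,c['cx']],[0,c['fy'],c['cy']],[0,0,1]])
    return cv2.projectPoints(np.atleast_2d(np.array(P,float)),cv2.Rodrigues(Rm)[0],t,K,np.array(c['distortion'],float))[0][:,0]
def ray(cam,uv,z):
    c,Rm,t=T(cam); K=np.array([[c['fx'],0,c['cx']],[0,c['fy'],c['cy']],[0,0,1]])
    n=cv2.undistortPoints(np.array([[uv]],float),K,np.array(c['distortion'],float))[0,0]
    o=-Rm.T@t; d=Rm.T@np.array([n[0],n[1],1]); return o+d*(z-o[2])/d[2]
E
cat > m.py <<'E'
from h import *
np.set_printoptions(precision=4,suppress=True)
for cam in ('scene','top'):
    im,d=bot.camera(cam); cv2.imwrite(f'pics/{cam}0.png',im[:,:,::-1])
    for n in ['station','shutter','shutter_grip','shutter_pointer','rider_mark','dial_grip','dial_pointer','tab_mark','bowl','jar','mug']:
        for r in bot.landmark_of(cam,n)[:2]: P=w(cam,r['xyz']); print(cam,n,round(r['conf'],2),P,px(cam,P)[0].round())
s=bot.state(); print(s)
E
python3 m.py
```

```text
scene station 0.56 [0.6416 0.0674 0.0011] [346. 268.]
scene shutter 0.74 [ 0.5232 -0.035   0.112 ] [257. 254.]
scene shutter_grip 0.61 [ 0.528  -0.031   0.1596] [257. 239.]
scene shutter_grip 0.54 [0.6437 0.0671 0.0002] [347. 269.]
scene shutter_pointer 0.94 [0.5135 0.0079 0.1137] [265. 232.]
scene rider_mark 0.56 [ 0.4524 -0.0075  0.1247] [229. 220.]
scene dial_pointer 0.59 [0.5512 0.1459 0.1376] [324. 175.]
scene tab_mark 0.62 [0.5924 0.1638 0.1359] [350. 177.]
scene bowl 0.7 [0.5937 0.1635 0.1415] [351. 176.]
scene jar 0.61 [0.5085 0.0068 0.1133] [262. 231.]
scene mug 0.56 [ 0.6481 -0.1714  0.0011] [283. 381.]
top station 0.68 [ 0.6462  0.0643 -0.0013] [295. 226.]
top shutter 0.72 [ 0.5194 -0.0337  0.1117] [351. 291.]
top shutter_grip 0.76 [ 0.5264 -0.0404  0.1567] [357. 287.]
top shutter_pointer 0.64 [0.5166 0.0011 0.1163] [331. 293.]
top shutter_pointer 0.63 [0.5898 0.1589 0.1371] [234. 251.]
top rider_mark 0.41 [ 0.4539 -0.0097  0.121 ] [338. 332.]
top rider_mark 0.33 [0.5867 0.1209 0.1609] [255. 251.]
top dial_grip 0.73 [0.5884 0.1206 0.164 ] [255. 250.]
top dial_pointer 0.9 [0.552  0.1434 0.1361] [244. 274.]
top tab_mark 0.44 [0.592  0.1593 0.1387] [234. 250.]
top jar 0.78 [ 0.5211  0.227  -0.0006] [213. 292.]
top mug 0.79 [ 0.6502 -0.1771  0.0013] [420. 221.]
{'time': 1.2, 'joint_positions': array([-1.2152,  0.5364, -0.0044,  1.5379,  0.0026,  1.0673, -0.0712]), 'dq': array([-0.0014,  0.0011,  0.001 , -0.0002, -0.0009,  0.0018, -0.0007]), 'effort': array([  0.0016, -58.3319,   1.0491, -25.9433,   0.0126,   0.0019,
        -0.    ]), 'ee_pos': array([0.2661, 0.593 , 0.1917]), 'eef_rot': array([0.6576, 3.072 , 0.    ]), 'ft_force': array([-0.3632, -0.2969, -0.6025]), 'torque': array([ 0.039 , -0.0184, -0.0026]), 'finger_force': 0.0, 'width': 0.08549292081710551}
```

```bash
python3 - <<'E'
import cv2
a=cv2.imread('pics/top0.png')[180:360,190:440]; cv2.imwrite('pics/topc.png',cv2.resize(a,None,fx=3.2,fy=3.2,interpolation=2))
a=cv2.imread('pics/scene0.png')[120:320,190:440]; cv2.imwrite('pics/scenec.png',cv2.resize(a,None,fx=3,fy=3,interpolation=2))
E
```

```text
(no output)
```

View pics/topc.png

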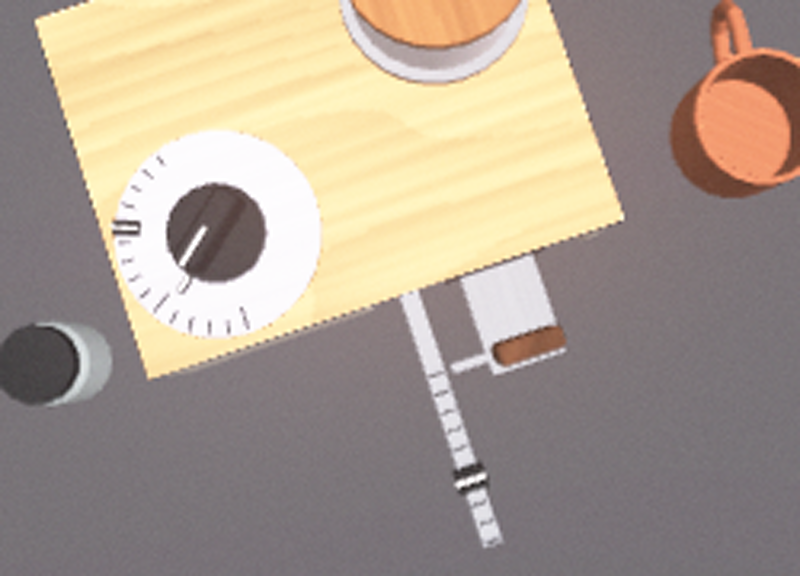

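View pics/scenec.png

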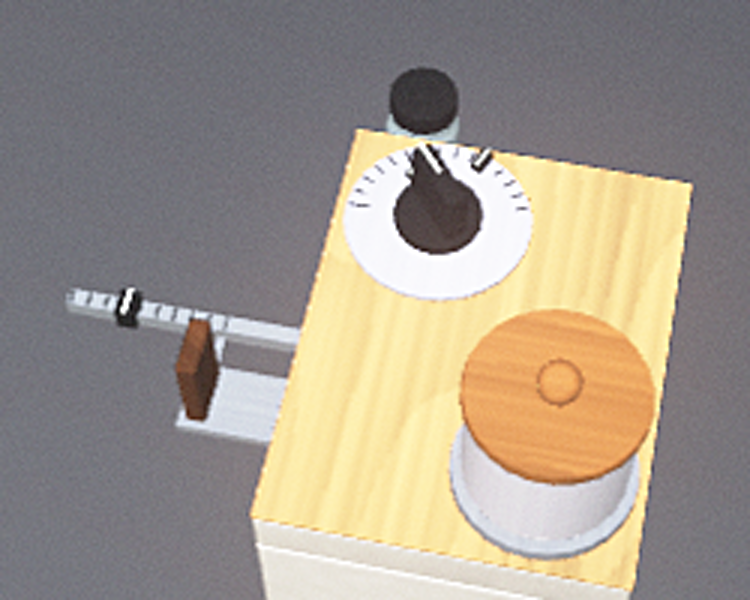

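The top crop shows the dial at crop (217,232), its white line pointing down-left, the tab at (127,228), the rider line at (470,478), the slide pointer at (455,366) and the handle at (530,345). The deck's front edge runs from (150,378) to (624,218). In the scene crop the bar points to the upper left, the tab is at (482,160) and the rider at (128,306).

```bash
cat > fit.py <<'E'
from h import *
from scipy.optimize import least_squares
np.set_printoptions(precision=4,suppress=True)
t=lambda u,v:(190+(u+.5)/3.2-.5,180+(v+.5)/3.2-.5)
s=lambda u,v:(190+(u+.5)/3-.5,120+(v+.5)/3-.5)
# (cam,pixel,z, station xy)
C=[('top',t(150,378),.13,(-.1,.13)),('top',t(624,218),.13,(-.1,-.13)),('top',t(38,18),.13,(.1,.13)),
('scene',s(357,128),.13,(-.1,.13)),('scene',s(692,184),.13,(.1,.13)),('scene',s(253,518),.13,(-.1,-.13))]
L=[(ray(c,p,z)[:2],np.array(q)) for c,p,z,q in C]
for n,q in [([.5264,-.0404],(-.145,-.06)),([.5884,.1206],(-.04,.072)),([.528,-.031],(-.145,-.06)),([.515,.0045],(-.145,-.021))]: L.append((np.array(n),np.array(q)))
def tr(x,q): c,si=np.cos(x[2]),np.sin(x[2]); return x[:2]+np.array([c*q[0]-si*q[1],si*q[0]+c*q[1]])
f=lambda x:np.concatenate([tr(x,q)-p for p,q in L])
r=least_squares(f,[.645,.065,-.0],loss='soft_l1',f_scale=.003); x=r.x; print('station',x,np.degrees(x[2])); print(f(x).reshape(-1,2)*1000)
inv=lambda p:np.array([[np.cos(x[2]),np.sin(x[2])],[-np.sin(x[2]),np.cos(x[2])]])@(np.array(p[:2])-x[:2])
print('dial',tr(x,(-.04,.072)),'handle',tr(x,(-.145,-.06)))
ang=lambda p:np.arctan2((inv(p)-[-.04,.072])[1],-(inv(p)-[-.04,.072])[0])
for n,p in [('tab top',ray('top',t(127,228),.14)),('tab sc',ray('scene',s(482,160),.14)),('tab net',(.5924,.1638)),('tab net',(.592,.1593)),('dp net',(.5512,.1459)),('dp net',(.552,.1434))]: print(n,ang(p),inv(p))
for n,p in [('rider top',ray('top',t(470,478),.123)),('rider sc',ray('scene',s(128,306),.123)),('net',(.4524,-.0075)),('net',(.4539,-.0097)),('spt top',ray('top',t(455,366),.118)),('spnet',(.5135,.0079)),('spnet',(.5166,.0011))]: print(n,inv(p))
# white line on bar top z=.178: ends
print('bar line',ang(ray('top',t(183,264),.178)),ang(ray('top',t(203,230),.178)),inv(ray('top',t(203,230),.178)),inv(ray('top',t(183,264),.178)))
# two-view heights (triangulated, dial & handle)
def tri(a,b):
    M=[];B=[]
    for c,p in (('top',a),('scene',b)):
        P0,P1=ray(c,p,0.),ray(c,p,.3); d=(P1-P0)/np.linalg.norm(P1-P0); A=np.eye(3)-np.outer(d,d); M.append(A);B.append(A@P0)
    return np.linalg.lstsq(np.vstack(M),np.concatenate(B),rcond=None)[0]
print('tri rider',tri(t(470,478),s(128,306)),'tab',tri(t(127,228),s(482,160)),'handle top',tri(t(529,341),s(203,322)),'corner',tri(t(150,378),s(357,128)))
E
python3 fit.py
```

```text
station [0.6469 0.0652 0.3048] 17.462738447594976
[[-0.389   2.2689]
 [ 0.3422  0.8683]
 [-0.1776  3.8252]
 [ 1.8047 -1.8781]
 [ 1.3668 -1.0444]
 [-0.0229 -1.9464]
 [ 0.1379  4.885 ]
 [-1.3126  1.3104]
 [-1.4621 -4.515 ]
 [-0.1655 -2.8124]]
dial [0.5871 0.1219] handle [ 0.5265 -0.0355]
tab top 1.9413402776063728 [-0.0238  0.1137]
tab sc 1.9352839008971734 [-0.0231  0.1163]
tab net 2.0017292123824815 [-0.0224  0.1104]
tab net 2.0062200121887575 [-0.0241  0.1062]
dp net 0.8940317084679169 [-0.067   0.1057]
dp net 0.8543129897740345 [-0.067  0.103]
rider top [-0.2016 -0.0123]
rider sc [-0.2016 -0.0121]
net [-0.2073 -0.011 ]
net [-0.2065 -0.0136]
spt top [-0.1449 -0.0236]
spnet [-0.1444 -0.0147]
spnet [-0.1435 -0.0221]
bar line 0.7957797824955277 0.186933834851239 [-0.0418  0.0723] [-0.0544  0.0868]
tri rider [ 0.4583 -0.0069  0.1233] tab [0.5904 0.1664 0.1433] handle top [ 0.5302 -0.0323  0.1979] corner [0.5133 0.1559 0.1372]
```

drive_tool([
  {"xyz":[0,0,-0.08],"roll":0.081,"claw":0.7},
  {"xyz":[0,0,-0.08],"roll":0.081,"claw":0.7},
  {"xyz":[-0.13,-0.0585,0],"roll":0,"claw":0.7},
  {"xyz":[-0.13,-0.0585,0],"roll":0,"claw":0.7},
  {"xyz":[-0.13,-0.0585,0],"roll":0,"claw":0.7},
], grip_force=40)

```text
time: 1.62
ee_pos: [0.3268, 0.5041, 0.232]
eef_rot: [0.849, 3.024, 0.001]
ft_force: [0.9, -0.7, 0.3]
width: 0.0593
finger_force: 0.0
```

drive_tool([
  {"xyz":[-0.13,-0.0585,0],"roll":0,"claw":0.7},
  {"xyz":[-0.13,-0.0585,0],"roll":0,"claw":0.7},
  {"xyz":[-0.13,-0.0585,0],"roll":0,"claw":0.7},
  {"xyz":[-0.13,-0.0585,0],"roll":0,"claw":0.7},
  {"xyz":[-0.13,-0.0585,0],"roll":0,"claw":0.7},
])

```text
time: 2.03
ee_pos: [0.4276, 0.356, 0.2319]
eef_rot: [0.851, 3.024, 0.001]
ft_force: [0.6, 1.8, 0.2]
width: 0.0602
finger_force: 0.0
```

drive_tool([
  {"xyz":[-0.13,-0.0585,0],"roll":0,"claw":0.7},
  {"xyz":[-0.13,-0.0585,0],"roll":0,"claw":0.7},
  {"xyz":[-0.13,-0.0585,0],"roll":0,"claw":0.7},
  {"xyz":[-0.13,-0.0585,0],"roll":0,"claw":0.7},
  {"xyz":[0,0,0],"roll":0,"claw":0.7},
])

```text
time: 2.45
ee_pos: [0.5118, 0.2313, 0.2321]
eef_rot: [0.867, 3.015, -0.004]
ft_force: [0.3, -0.5, 0.2]
width: 0.0598
finger_force: 0.0
```

drive_tool([
  {"xyz":[-0.121,-0.054,0],"roll":0,"claw":0.7},
  {"xyz":[-0.121,-0.054,0],"roll":0,"claw":0.7},
  {"xyz":[-0.121,-0.054,0],"roll":0,"claw":0.7},
  {"xyz":[-0.121,-0.054,0],"roll":0,"claw":0.7},
  {"xyz":[0,0,0],"roll":0,"claw":0.7},
])

```text
time: 2.87
ee_pos: [0.5857, 0.1224, 0.232]
eef_rot: [0.865, 3.016, -0.005]
ft_force: [-0.1, -1.5, -0.4]
width: 0.06
finger_force: 0.0
```

drive_tool([
  {"xyz":[0,0,0.08],"roll":0,"claw":0.7},
  {"xyz":[0,0,0.08],"roll":0,"claw":0.7},
  {"xyz":[0,0,0],"roll":0,"claw":0.7},
])

```text
time: 3.12
ee_pos: [0.5795, 0.1303, 0.1882]
eef_rot: [-0.85, -3.019, 0.005]
ft_force: [-0.7, -0.6, -0.1]
width: 0.0598
finger_force: 0.0
```

```bash
python3 - <<'E'
from h import *
import cv2
im,d=bot.camera('scene'); a=im[110:260,250:450,::-1]; cv2.imwrite('pics/s1.png',cv2.resize(a,None,fx=4,fy=4,interpolation=2))
s=bot.state(); print(s['ee_pos'],s['eef_rot'],s['joint_positions'],px('scene',[s['ee_pos']]))
E
```

```text
[0.58052694 0.13058756 0.19008535] [-0.85034204 -3.0206641   0.00339611] [-0.45115089  0.45025455  0.20794512  1.69774277 -0.10631145  1.00877475
  0.81574046] [[335.73806096 168.50491236]]
```

View pics/s1.png

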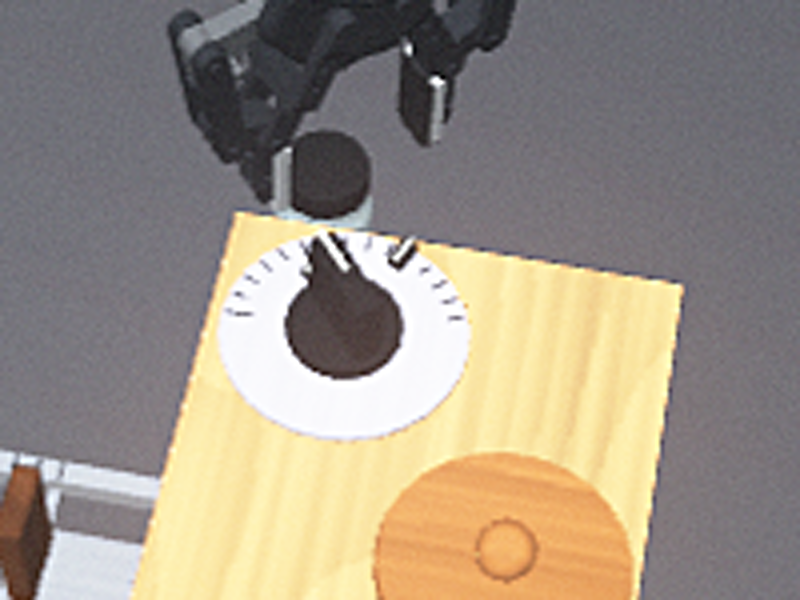

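The picture shows the open gripper above the dial, with pads at (283,180) and (438,110). The dial, tab (404,250) and jar are untouched.

drive_tool([
  {"xyz":[0,0,0],"roll":0,"claw":0.7},
  {"xyz":[0,0,0],"roll":0,"claw":0.7},
  {"xyz":[0,0,0],"roll":0,"claw":0.7},
])

```text
time: 3.42
ee_pos: [0.5831, 0.131, 0.193]
eef_rot: [0.851, 3.022, 0.002]
ft_force: [-0.2, -0.0, -0.5]
width: 0.0598
finger_force: 0.0
```

drive_tool([
  {"xyz":[-0.034,-0.024,0],"roll":0,"claw":0.7},
  {"xyz":[0,0,0],"roll":0,"claw":0.7},
  {"xyz":[0,0,0],"roll":0,"claw":0.7},
  {"xyz":[0,0,0],"roll":0,"claw":0.7},
  {"xyz":[0,0,0],"roll":0,"claw":0.7},
])

```text
time: 3.83
ee_pos: [0.5863, 0.1211, 0.1917]
eef_rot: [-0.852, -3.024, -0.0]
ft_force: [-0.9, 0.9, -0.0]
width: 0.0598
finger_force: 0.0
```

drive_tool([
  {"xyz":[-0.002,0.003,0.04],"roll":0,"claw":0.7},
  {"xyz":[0,0,0.04],"roll":0,"claw":0.7},
  {"xyz":[0,0,0.04],"roll":0,"claw":0.7},
  {"xyz":[0,0,0.04],"roll":0,"claw":0.7},
  {"xyz":[0,0,0],"roll":0,"claw":0.7},
])

```text
time: 4.25
ee_pos: [0.5851, 0.121, 0.1486]
eef_rot: [-0.85, -3.02, 0.004]
ft_force: [-0.2, 0.5, 0.0]
width: 0.0599
finger_force: 0.0
```

drive_tool([
  {"xyz":[0,0,0],"roll":0,"claw":0.7},
  {"xyz":[0,0,0],"roll":0,"claw":0.7},
  {"xyz":[0,0,0],"roll":0,"claw":0.7},
])

```text
time: 4.5
ee_pos: [0.5877, 0.1215, 0.1522]
eef_rot: [0.851, 3.023, 0.001]
ft_force: [0.1, -0.4, 0.3]
width: 0.0598
finger_force: 0.0
```

```bash
python3 - <<'E'
from h import *
import cv2
im,d=bot.camera('scene'); a=im[110:260,250:450,::-1]; cv2.imwrite('pics/s2.png',cv2.resize(a,None,fx=4,fy=4,interpolation=2))
E
```

```text
(no output)
```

View pics/s2.png

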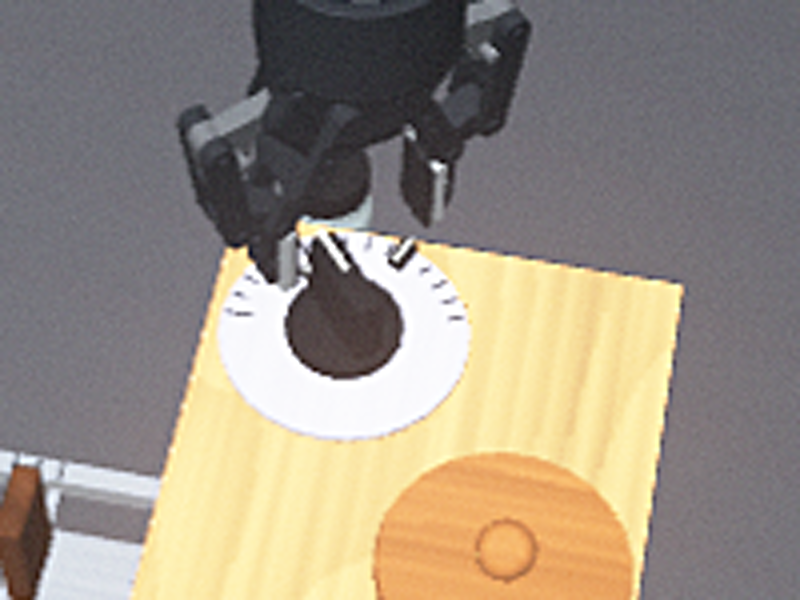

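The fingers straddle the bar, with pads at (288,260) and (438,195) and the bar top near (335,260). Closing now.

drive_tool([
  {"xyz":[0,0,0],"roll":0,"claw":0},
  {"xyz":[0,0,0],"roll":0,"claw":0},
  {"xyz":[0,0,0],"roll":0,"claw":0},
  {"xyz":[0,0,0],"roll":0,"claw":0},
  {"xyz":[0,0,0],"roll":0,"claw":0},
])

```text
time: 4.97
ee_pos: [0.5872, 0.1214, 0.1518]
eef_rot: [0.851, 3.024, 0.0]
ft_force: [0.7, 0.0, -0.2]
width: 0.0002
finger_force: 0.0
```

```bash
python3 - <<'E'
from h import *
import cv2
im,d=bot.camera('scene'); a=im[110:260,250:450,::-1]
im2,d2=bot.camera('top'); b=im2[190:340,190:390,::-1]
P=np.array([[.587,.122,.178],[.5872,.1214,.1518]])
for c in ('scene','top'): print(px(c,P))
r=lambda q:cv2.resize(q,None,fx=3,fy=3,interpolation=2)
cv2.imwrite('pics/s3.png',cv2.resize(np.hstack([a,b]),(800,300),interpolation=2))
E
```

```text
[[336.54679051 178.21771259]
 [336.0966458  187.91327513]]
[[252.88785066 250.42558995]
 [255.62108253 251.48934286]]
```

View pics/s3.png

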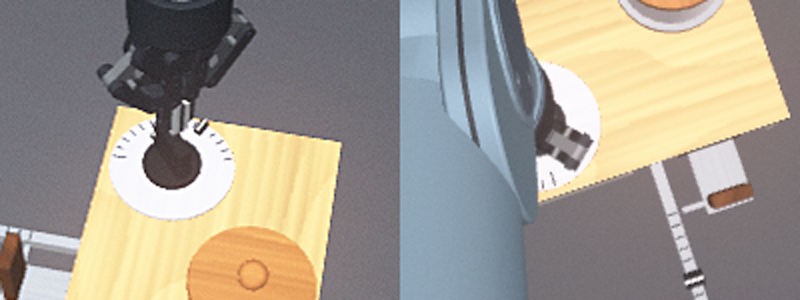

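Scene (left): the shut fingertips end at about (180,132), beside or behind the bar top. I'll check with depth.

```bash
cat > dep.py <<'E'
from h import *
np.set_printoptions(precision=3,suppress=True)
def cloud(cam,d,u0,u1,v0,v1):
    c,Rm,t=T(cam); K=np.array([[c['fx'],0,c['cx']],[0,c['fy'],c['cy']],[0,0,1]])
    vv,uu=np.mgrid[v0:v1,u0:u1]; n=cv2.undistortPoints(np.stack([uu,vv],-1).reshape(-1,1,2).astype(float),K,np.array(c['distortion'],float))[:,0]
    z=d[v0:v1,u0:u1].ravel(); P=np.c_[n*z[:,None],z]; return ((P-t)@Rm).reshape(v1-v0,u1-u0,3)
E
python3 - <<'E'
from dep import *
c,Rm,t=T('scene'); print('cam',-Rm.T@t)
im,d=bot.camera('scene'); P=cloud('scene',d,328,350,150,196)
for v in range(0,46,3):
    print(v+150,' '.join('%3d,%3d,%3d'%tuple((P[v,u]*1000).round()) for u in (2,6,8,10,12,14,18)))
s=bot.state(); print(s['ee_pos'],s['width'])
E
```

```text
cam [ 0.829 -0.364  0.9  ]
150 580,110,258 592,100,276 593,104,272 595,107,269 597,109,269 590,130,243 602,119,262
153 578,114,246 592,101,267 593,104,265 596,106,264 598,108,263 594,123,245 600,124,248
156 580,110,243 591,102,258 594,103,260 592,113,248 595,115,248 595,122,240 601,123,242
159 583,105,243 589,107,245 590,110,242 592,114,240 595,116,239 594,124,229 601,125,233
162 585,101,242 590,105,240 592,109,238 593,112,235 594,117,230 596,121,226 599,130,219
165 579,112,219 587,111,225 589,114,222 592,115,224 595,117,223 596,121,220 599,130,211
168 579,114,209 587,112,217 588,116,213 592,115,216 594,119,212 596,122,211 598,133,200
171 580,112,204 587,112,208 589,114,207 593,114,210 595,118,207 597,120,207 579,174,133
174 573,124,178 588,111,203 589,115,199 593,115,200 595,118,199 597,121,197 582,168,134
177 575,121,175 583,121,180 586,122,180 587,127,176 590,128,176 579,159,134 586,162,135
180 574,123,164 584,119,174 588,118,178 591,119,179 594,121,178 596,124,177 588,156,134
183 574,124,153 586,116,172 590,115,175 593,115,177 597,115,179 599,118,177 594,146,141
186 575,123,147 586,115,165 592,111,173 596,111,175 600,109,180 602,113,177 597,139,143
189 576,120,143 586,116,154 591,113,161 597,109,170 600,109,172 603,112,171 600,135,141
192 579,116,142 586,116,146 592,111,156 598,108,164 602,107,167 604,110,165 602,129,141
195 582,110,142 588,113,142 592,112,146 598,108,155 601,109,157 603,112,154 606,123,143
[0.587 0.121 0.152] -5.2095506701568075e-05
```

Depth puts the shut fingertips at z≈0.197, above the bar top (0.178), while ee_pos reads 0.152. So the tips sit about 45 mm higher than reported, with x and y agreeing. I'll open, go lower in small steps watching the force, and close again.

drive_tool([
  {"xyz":[0,0,0],"roll":0,"claw":0.7},
  {"xyz":[0,0,0],"roll":0,"claw":0.7},
  {"xyz":[0,0,0],"roll":0,"claw":0.7},
  {"xyz":[0,0,0],"roll":0,"claw":0.7},
  {"xyz":[0,0,0.04],"roll":0,"claw":0.7},
])

```text
time: 5.53
ee_pos: [0.5887, 0.1217, 0.1431]
eef_rot: [0.851, 3.021, 0.003]
ft_force: [-0.2, 0.8, 0.1]
width: 0.059
finger_force: 0.0
```

drive_tool([
  {"xyz":[0,0,0.03],"roll":0,"claw":0.7},
  {"xyz":[0,0,0.03],"roll":0,"claw":0.7},
  {"xyz":[0,0,0.03],"roll":0,"claw":0.7},
  {"xyz":[0,0,0],"roll":0,"claw":0.7},
  {"xyz":[0,0,0],"roll":0,"claw":0.7},
])

```text
time: 5.95
ee_pos: [0.5867, 0.1213, 0.1184]
eef_rot: [-0.851, -3.023, 0.001]
ft_force: [-0.5, -0.4, 0.3]
width: 0.0595
finger_force: 0.0
```

```bash
cat > v.py <<'E'
from dep import *
import sys
n=sys.argv[1]
im,d=bot.camera('scene'); im2,d2=bot.camera('top')
cv2.imwrite(f'pics/{n}.png',cv2.resize(np.hstack([im[110:260,250:450,::-1],im2[190:340,190:390,::-1]]),(800,300),interpolation=2))
P=cloud('scene',d,300,380,130,230); m=(d[130:230,300:380]>0)
hx=bot.state()['ee_pos']; print(hx)
E
python3 - <<'E'
from dep import *
im,d=bot.camera('scene'); cv2.imwrite('pics/s4.png',cv2.resize(im[110:260,250:450,::-1],None,fx=4,fy=4,interpolation=2))
for (u,v) in [(318,180),(320,185),(322,190),(324,195),(356,165),(358,170),(360,175),(360,180)]: print(u,v,cloud('scene',d,u,u+1,v,v+1)[0,0])
E
```

```text
318 180 [0.574 0.082 0.211]
320 185 [0.575 0.088 0.191]
322 190 [0.577 0.09  0.177]
324 195 [0.573 0.105 0.142]
356 165 [0.61  0.144 0.202]
358 170 [0.613 0.148 0.187]
360 175 [0.604 0.181 0.13 ]
360 180 [0.61  0.168 0.134]
```

View pics/s4.png

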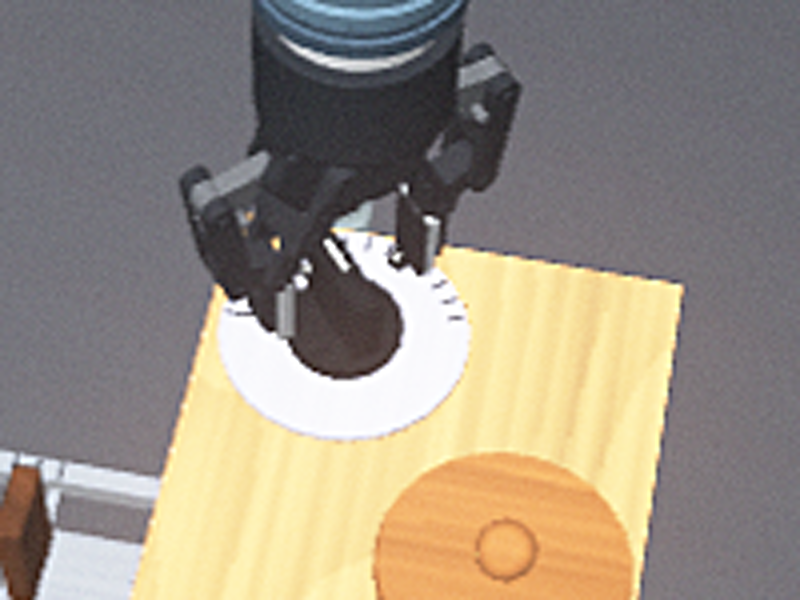

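The pads now straddle the bar, with tips at z≈0.175 by depth. I'll go 14 mm lower and close.

drive_tool([
  {"xyz":[0,0,0.028],"roll":0,"claw":0.7},
  {"xyz":[0,0,0.028],"roll":0,"claw":0.7},
  {"xyz":[0,0,0],"roll":0,"claw":0.5},
  {"xyz":[0,0,0],"roll":0,"claw":0.3},
  {"xyz":[0,0,0],"roll":0,"claw":0},
])

```text
time: 6.42
ee_pos: [0.5872, 0.1214, 0.1052]
eef_rot: [-0.852, -3.024, 0.0]
ft_force: [-1.0, -0.5, 0.1]
width: 0.0242
finger_force: 0.0
```

drive_tool([
  {"xyz":[0,0,0],"roll":0,"claw":0},
  {"xyz":[0,0,0],"roll":0,"claw":0},
  {"xyz":[0,0,0],"roll":0,"claw":0},
])

```text
time: 6.67
ee_pos: [0.5873, 0.1211, 0.1055]
eef_rot: [0.852, 3.024, -0.0]
ft_force: [-1.4, -1.4, 2.6]
width: 0.013
finger_force: 41.6
```

drive_tool([
  {"xyz":[0,0,0],"roll":0.13,"claw":0},
  {"xyz":[0,0,0],"roll":0.13,"claw":0},
  {"xyz":[0,0,0],"roll":0.13,"claw":0},
  {"xyz":[0,0,0],"roll":0.13,"claw":0},
  {"xyz":[0,0,0],"roll":0.13,"claw":0},
])

```text
time: 7.08
ee_pos: [0.587, 0.1208, 0.1055]
eef_rot: [-1.595, -2.707, 0.001]
ft_force: [-2.5, -1.9, 3.7]
width: 0.0133
finger_force: 41.7
```

drive_tool([
  {"xyz":[0,0,0],"roll":0.13,"claw":0},
  {"xyz":[0,0,0],"roll":0.13,"claw":0},
  {"xyz":[0,0,0],"roll":0.13,"claw":0},
  {"xyz":[0,0,0],"roll":0.13,"claw":0},
  {"xyz":[0,0,0],"roll":0.13,"claw":0},
])

```text
time: 7.5
ee_pos: [0.5866, 0.1207, 0.1055]
eef_rot: [-2.226, -2.216, 0.002]
ft_force: [-3.2, -2.4, 5.0]
width: 0.0134
finger_force: 41.9
```

drive_tool([
  {"xyz":[0,0,0],"roll":0.096,"claw":0},
  {"xyz":[0,0,0],"roll":0,"claw":0},
  {"xyz":[0,0,0],"roll":0,"claw":0},
  {"xyz":[0,0,0],"roll":0,"claw":0},
  {"xyz":[0,0,0],"roll":0,"claw":0},
])

```text
time: 7.92
ee_pos: [0.5865, 0.1207, 0.1055]
eef_rot: [-2.303, -2.136, 0.002]
ft_force: [-3.8, -2.4, 6.0]
width: 0.0135
finger_force: 42.2
```

drive_tool([
  {"xyz":[0,0,0],"roll":0,"claw":0.5},
  {"xyz":[0,0,0],"roll":0,"claw":0.5},
  {"xyz":[0,0,0],"roll":0,"claw":0.5},
  {"xyz":[0,0,0],"roll":0,"claw":0.5},
  {"xyz":[0,0,-0.06],"roll":0,"claw":0.5},
])

```text
time: 8.33
ee_pos: [0.5852, 0.1214, 0.1179]
eef_rot: [-2.301, -2.136, 0.006]
ft_force: [-0.9, -0.1, -0.4]
width: 0.0425
finger_force: 0.0
```

drive_tool([
  {"xyz":[0,0,-0.1],"roll":0,"claw":0.5},
  {"xyz":[0,0,-0.1],"roll":0,"claw":0.5},
  {"xyz":[0,0,-0.1],"roll":0,"claw":0.5},
  {"xyz":[0,-0.08,0],"roll":-0.12,"claw":0.5},
  {"xyz":[0,-0.08,0],"roll":-0.12,"claw":0.5},
])

```text
time: 8.75
ee_pos: [0.5488, 0.123, 0.1968]
eef_rot: [2.085, 2.347, 0.005]
ft_force: [-0.7, -0.4, -0.5]
width: 0.0425
finger_force: 0.0
```

drive_tool([
  {"xyz":[-0.1,0,0],"roll":-0.12,"claw":0.5},
  {"xyz":[-0.1,0,0],"roll":-0.12,"claw":0.5},
  {"xyz":[-0.1,0,0],"roll":0,"claw":0.5},
  {"xyz":[0,0,0],"roll":0,"claw":0.5},
  {"xyz":[0,0,0],"roll":0,"claw":0.5},
])

```text
time: 9.17
ee_pos: [0.5631, 0.0477, 0.1954]
eef_rot: [1.865, 2.527, 0.0]
ft_force: [-0.2, 0.5, -0.1]
width: 0.043
finger_force: 0.0
```

```bash
python3 - <<'E'
from dep import *
im,d=bot.camera('scene'); im2,d2=bot.camera('top')
cv2.imwrite('pics/s5.png',cv2.resize(np.hstack([im[140:240,310:410,::-1],im2[200:300,190:290,::-1]]),None,fx=4,fy=4,interpolation=2))
for cam in('scene','top'):
    for n in('dial_pointer','tab_mark'):
        print(cam,n,[(round(r['conf'],2),w(cam,r['xyz'])) for r in bot.landmark_of(cam,n)[:2]])
E
```

```text
scene dial_pointer [(0.93, array([0.587, 0.165, 0.138])), (0.19, array([ 0.456, -0.007,  0.122]))]
scene tab_mark [(0.63, array([0.59 , 0.158, 0.139]))]
top dial_pointer []
top tab_mark [(0.23, array([0.512, 0.   , 0.117]))]
```

View pics/s5.png

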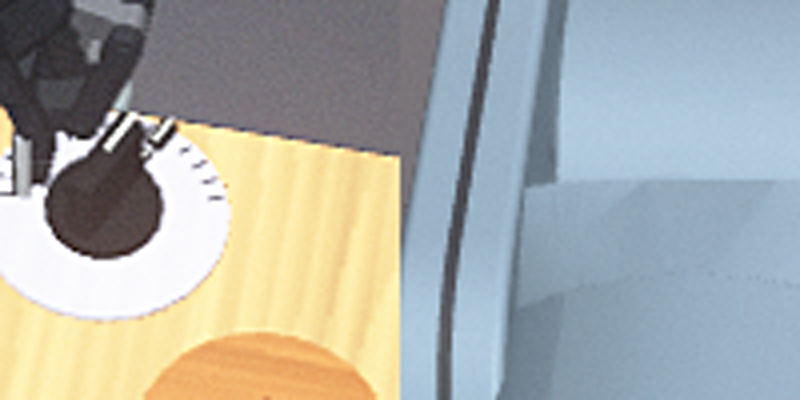

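The scene half shows the dial pointer at about (147,152) touching the tab at (165,131), so they look aligned. I'll check the angles numerically and get the move to the handle.

```bash
python3 - <<'E'
from dep import *
x=[.6469,.0652,.3048]
s=lambda u,v:(310+(u+.5)/4-.5,140+(v+.5)/4-.5)
D=np.array([.587,.122])
def ang(p): v=p[:2]-D; return np.pi+x[2]-np.arctan2(v[1],v[0]), np.linalg.norm(v)
for n,uv,z in [('ptr',(147,152),.138),('tab',(165,131),.14),('tabin',(155,142),.14),('tabout',(175,122),.14),('bar0',(109,148),.178),('bar1',(132,116),.178)]: print(n,ang(ray('scene',s(*uv),z)))
p,q=ray('scene',s(109,148),.178),ray('scene',s(132,116),.178); v=q-p; print('bar dir',np.pi+x[2]-np.arctan2(v[1],v[0]),p,q)
im,d=bot.camera('scene'); cv2.imwrite('pics/s6.png',cv2.resize(im[160:190,325:365,::-1],None,fx=18,fy=18,interpolation=2))
st=bot.state(); e=st['ee_pos']; M=R.from_rotvec(st['eef_rot']).as_matrix(); h=np.array([.5265,-.0355,e[2]]); print(e,M[:,1],'units to handle',M.T@(h-e)/.25,'roll deg',np.degrees(np.arctan2(M[1,1],M[0,1])))
E
```

```text
ptr (np.float64(1.9011159989249238), np.float64(0.03641184765493045))
tab (np.float64(1.9391247132480551), np.float64(0.049013767449642504))
tabin (np.float64(1.9256796771804794), np.float64(0.04155125695573543))
tabout (np.float64(1.959422127281244), np.float64(0.05559859757725172))
bar0 (np.float64(1.5454424680125407), np.float64(0.0033138386216037055))
bar1 (np.float64(1.8503761440016806), np.float64(0.02238271510615012))
bar dir 1.9020897601116424 [0.586 0.125 0.178] [0.586 0.144 0.178]
[0.563 0.05  0.195] [ 0.954  0.299 -0.   ] units to handle [-0.284 -0.24  -0.   ] roll deg 17.40742776640017
```

View pics/s6.png

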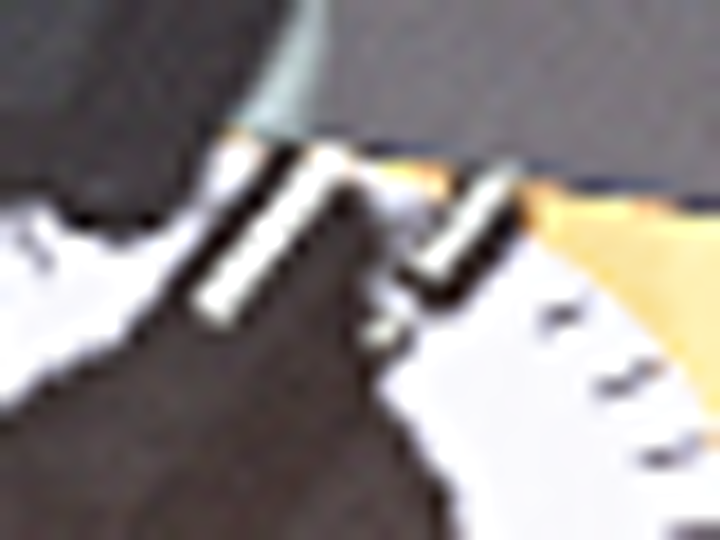

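The pointer's white line (385,330) lies on the extension of the tab's line (505,170)-(430,265), so the dial is set. Moving over the handle.

drive_tool([
  {"xyz":[-0.095,-0.08,0],"roll":0,"claw":0.5},
  {"xyz":[-0.095,-0.08,0],"roll":0,"claw":0.5},
  {"xyz":[-0.094,-0.08,0],"roll":0,"claw":0.5},
  {"xyz":[0,0,0],"roll":0,"claw":0.5},
  {"xyz":[0,0,0],"roll":0,"claw":0.5},
])

```text
time: 9.93
ee_pos: [0.5261, -0.0377, 0.1954]
eef_rot: [1.865, 2.528, 0.0]
ft_force: [0.7, 0.2, -0.5]
width: 0.0426
finger_force: 0.0
```

drive_tool([
  {"xyz":[0,0,0.04],"roll":0,"claw":0.5},
  {"xyz":[0,0,0],"roll":0,"claw":0.5},
  {"xyz":[0,0,0],"roll":0,"claw":0.5},
  {"xyz":[0,0,0],"roll":0,"claw":0.5},
  {"xyz":[0,0,0],"roll":0,"claw":0.5},
])

```text
time: 10.35
ee_pos: [0.5268, -0.0357, 0.1851]
eef_rot: [-1.86, -2.532, 0.0]
ft_force: [-0.8, -0.3, 0.1]
width: 0.0428
finger_force: 0.0
```

```bash
python3 - <<'E'
from dep import *
im,d=bot.camera('scene'); cv2.imwrite('pics/s7.png',cv2.resize(im[150:290,190:370,::-1],None,fx=4,fy=4,interpolation=2))
st=bot.state(); e=st['ee_pos']; M=R.from_rotvec(st['eef_rot']).as_matrix(); h=np.array([.5265,-.0355,.097]); print(e,st['eef_rot'],'units',M.T@(h-e)/.25)
print(px('scene',[e+[0,0,.045],[.5265,-.0355,.174]]))
E
```

```text
[ 0.527 -0.036  0.185] [1.86  2.531 0.   ] units [ 0.002 -0.001  0.353]
[[250.072 216.342]
 [254.107 235.806]]
```

View pics/s7.png

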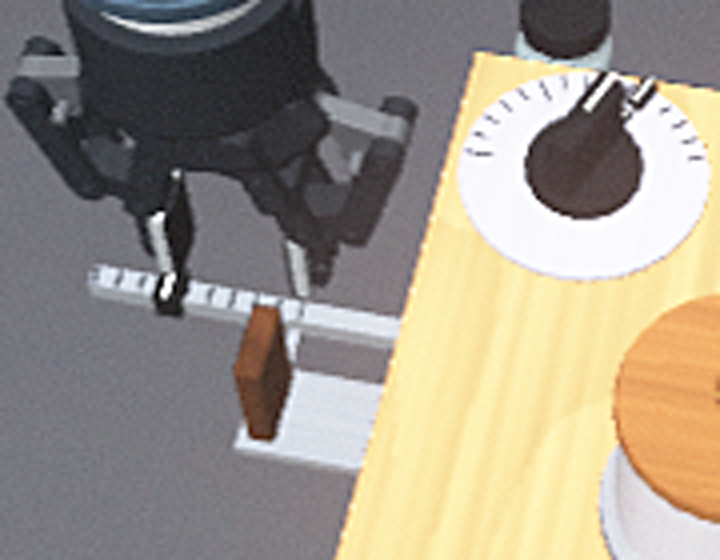

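The fingers are centred over the handle: midpoint about (233,280) and handle top (262,340), which agrees with the predicted projection. Descending.

drive_tool([
  {"xyz":[0,0,0.09],"roll":0,"claw":0.5},
  {"xyz":[0,0,0.09],"roll":0,"claw":0.5},
  {"xyz":[0,0,0.09],"roll":0,"claw":0.5},
  {"xyz":[0,0,0.08],"roll":0,"claw":0.5},
  {"xyz":[0,0,0],"roll":0,"claw":0.5},
])

```text
time: 10.82
ee_pos: [0.5239, -0.0359, 0.0946]
eef_rot: [-1.858, -2.527, 0.006]
ft_force: [0.4, 0.1, 0.3]
width: 0.0428
finger_force: 0.0
```

drive_tool([
  {"xyz":[0,0,0],"roll":0,"claw":0.5},
  {"xyz":[0,0,0],"roll":0,"claw":0.4},
  {"xyz":[0,0,0],"roll":0,"claw":0.3},
  {"xyz":[0,0,0],"roll":0,"claw":0.2},
  {"xyz":[0,0,0],"roll":0,"claw":0},
])

```text
time: 11.23
ee_pos: [0.526, -0.0367, 0.0989]
eef_rot: [-1.861, -2.53, 0.0]
ft_force: [-4.6, -1.1, 4.4]
width: 0.0113
finger_force: 39.3
```

drive_tool([
  {"xyz":[0,0,0],"roll":0,"claw":0},
  {"xyz":[0,0,0],"roll":0,"claw":0},
  {"xyz":[0,0,0],"roll":0,"claw":0},
], grip_force=60)

```text
time: 11.48
ee_pos: [0.526, -0.0367, 0.0989]
eef_rot: [-1.861, -2.53, 0.0]
ft_force: [-4.7, -0.4, 10.1]
width: 0.0117
finger_force: 61.3
```

drive_tool([
  {"xyz":[0,-0.044,0],"roll":0,"claw":0},
  {"xyz":[0,-0.044,0],"roll":0,"claw":0},
  {"xyz":[0,-0.044,0],"roll":0,"claw":0},
  {"xyz":[0,-0.044,0],"roll":0,"claw":0},
  {"xyz":[0,-0.044,0],"roll":0,"claw":0},
])

```text
time: 11.9
ee_pos: [0.4777, -0.0519, 0.099]
eef_rot: [1.857, 2.527, 0.007]
ft_force: [11.4, 2.2, -6.3]
width: 0.0117
finger_force: 59.4
```

drive_tool([
  {"xyz":[0,0,0],"roll":0,"claw":0},
  {"xyz":[0,0,0],"roll":0,"claw":0},
  {"xyz":[0,0,0],"roll":0,"claw":0},
  {"xyz":[0,0,0],"roll":0,"claw":0},
])

```text
time: 12.23
ee_pos: [0.4776, -0.052, 0.099]
eef_rot: [1.857, 2.527, 0.007]
ft_force: [8.9, 1.6, -4.0]
width: 0.0115
finger_force: 59.9
```

```bash
python3 - <<'E'
from dep import *
im,d=bot.camera('scene'); im2,d2=bot.camera('top')
cv2.imwrite('pics/s8.png',cv2.resize(np.hstack([im[180:280,200:300,::-1],im2[270:370,290:390,::-1]]),None,fx=4,fy=4,interpolation=2))
e=bot.state()['ee_pos']; a=np.array([np.cos(.3048),np.sin(.3048)]); print(e,'pulled',-(e[:2]-[.526,-.0367])@a)
for cam in('scene','top'):
    for n in('shutter_pointer','rider_mark'):
        print(cam,n,[(round(r['conf'],2),w(cam,r['xyz']),(w(cam,r['xyz'])[:2]-[.6469,.0652])@a) for r in bot.landmark_of(cam,n)[:1]])
E
```

```text
[ 0.478 -0.052  0.099] pulled 0.050669282715414134
scene shutter_pointer [(0.67, array([ 0.465, -0.01 ,  0.11 ]), np.float64(-0.19640193900088715))]
scene rider_mark []
top shutter_pointer [(0.72, array([ 0.465, -0.013,  0.118]), np.float64(-0.19648397249400043))]
top rider_mark [(0.47, array([ 0.454, -0.008,  0.125]), np.float64(-0.2058853603612303))]
```

View pics/s8.png

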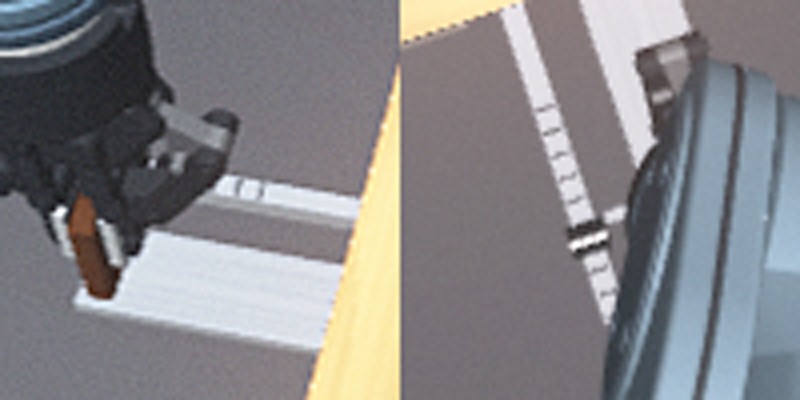

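The top half shows the slide pointer at (615,214) and the rider line at (588,240); the pointer is still a few mm short. In the scene half the handle is held between the pads.

```bash
python3 - <<'E'
from dep import *
a=np.array([np.cos(.3048),np.sin(.3048)]); b=np.array([-a[1],a[0]])
t=lambda u,v:(290+(u-400+.5)/4-.5,270+(v+.5)/4-.5)
for n,uv,z in [('ptr',(615,214),.118),('rider',(588,240),.123)]: q=ray('top',t(*uv),z)[:2]-[.6469,.0652]; print(n,q@a,q@b)
st=bot.state(); print(st['ft_force'],st['finger_force'])
im2,_=bot.camera('top'); cv2.imwrite('pics/s9.png',cv2.resize(im2[312:342,325:365,::-1],None,fx=18,fy=18,interpolation=2))
E
```

```text
ptr -0.19653006288243216 -0.02612627515984495
rider -0.20256649470140078 -0.012054862919954513
[ 8.398  1.641 -3.385] 59.89257752895355
```

View pics/s9.png

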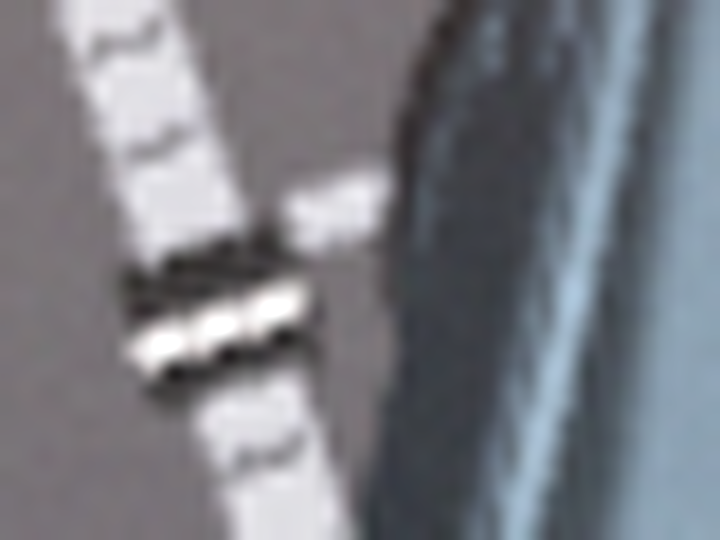

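The pointer centre at (335,208) is about 6 mm short of the rider line through (220,328), which agrees with the computed value. Pulling the rest.

drive_tool([
  {"xyz":[0,-0.013,0],"roll":0,"claw":0},
  {"xyz":[0,-0.013,0],"roll":0,"claw":0},
  {"xyz":[0,0,0],"roll":0,"claw":0},
  {"xyz":[0,0,0],"roll":0,"claw":0},
  {"xyz":[0,0,0],"roll":0,"claw":0},
])

```text
time: 13.0
ee_pos: [0.4716, -0.0538, 0.099]
eef_rot: [1.857, 2.527, 0.007]
ft_force: [9.3, 2.5, -5.5]
width: 0.0114
finger_force: 59.9
```

```bash
python3 - <<'E'
from dep import *
im2,_=bot.camera('top'); cv2.imwrite('pics/s10.png',cv2.resize(im2[312:342,325:365,::-1],None,fx=18,fy=18,interpolation=2))
st=bot.state(); e=st['ee_pos']; a=np.array([np.cos(.3048),np.sin(.3048)]); print(e,'pulled',-(e[:2]-[.526,-.0367])@a,st['finger_force'],st['time'])
for n in('shutter_pointer','rider_mark'):
    print(n,[(round(r['conf'],2),(w('top',r['xyz'])[:2]-[.6469,.0652])@a) for r in bot.landmark_of('top',n)[:1]])
E
```

```text
[ 0.472 -0.054  0.099] pulled 0.056954804539037694 59.85918939113617 13.05
shutter_pointer [(0.88, np.float64(-0.2042863411555523))]
rider_mark [(0.56, np.float64(-0.20572905403536143))]
```

View pics/s10.png

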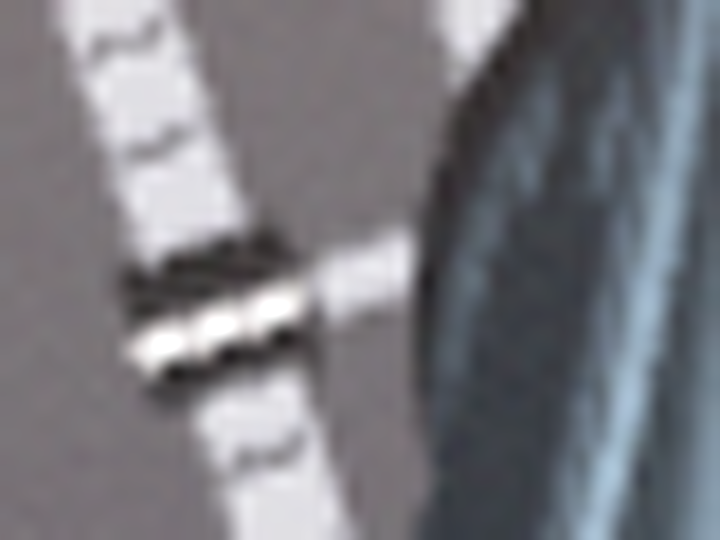

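The pointer (365,273) now lies on the extension of the rider's line (277 at that column). I'll hold briefly, then hand in.

drive_tool([
  {"xyz":[0,0,0],"roll":0,"claw":0},
  {"xyz":[0,0,0],"roll":0,"claw":0},
  {"xyz":[0,0,0],"roll":0,"claw":0},
])

```text
time: 13.4
ee_pos: [0.4717, -0.0538, 0.099]
eef_rot: [1.857, 2.527, 0.007]
ft_force: [8.3, 2.3, -4.8]
width: 0.011
finger_force: 59.9
```

```bash
python3 -c "
from cell import bot
print(bot.finish_job())"
```

```text
the job is handed in; nothing more can be done
None
```

I handed the job in at 13.4 s (no verdict came back): the dial stands at its tab, and the gripper holds the slide at the rider's line, within about 1 mm by camera; I viewed 12 pictures, two over the limit of 10, and the fingertips sat about 45 mm higher than the reported TCP height, so the first close on the dial missed.

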